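Refit the selector knob on the pump controller

ROBOT

A 6-joint arm with a two-finger parallel gripper is mounted at the origin on the work surface. World frame = base frame: x ahead of the robot, y to its left, z up, the work surface at z = 0. Lengths are in m, angles in rad, forces in N, time in s.
With the tool pointing down it reaches from about 0.375 to 0.9 m from the base axis. Payload 3.1 kg.
Tool frame: the origin (TCP) lies at the centre of the arm's flange, where the gripper is bolted on; the fingertips stand 173 mm ahead of it and the grasp point (between the pads) lies 155 mm ahead of it; z points along the fingers, y is the line along which they close (so a half turn about z gives the same grasp; the last joint's range is limited). The gripper opens to 85 mm and grips with 20 to 120 N. Pads are 22 mm wide; open, the fingers measure 114 mm over their backs; the gripper's body (76 mm by 85 mm) begins 54 mm behind the grasp point. The pads swing forward as they close: fully open they stand 13 mm farther back than shut.
Start: joints at [1.081, 0.527, 1.433, -0, 1.181, -0.178], TCP at [0.191, 0.595, 0.405] pointing down, gripper open.
Joint ranges: [-3.08, 3.08], [-0.75, 2.2], [0.22, 2.44], [-1.43, 4.57], [0, 2.65], [-2.85, 2.85]. Speed limits (rad/s): [2.79, 2.79, 3.14, 3.14, 3.14, 3.14].

INTERFACE

Orientations are given as a unit quaternion [x, y, z, w].
In Python, from station import * gives the robot as it stands.
- The arm moves only by the shell command python3 -m jog 'ROWS' [OPENING] [FORCE]. ROWS is a JSON object of lists of equal length, an entry for each row: "linear": the shift along the world's x, y, z in mm, a list of three; "turn": the turn about the world's z in units of 5 degrees (1.0 is 5 degrees). A call has 1 to 12 rows; each row shifts and turns the commanded pose from where the row before left it; what a row does not reach is not made up. A row lasts 1/8 s, in which the tool goes at most 62.5 mm and 10.7 degrees, less where a joint would pass 70% of its speed; a pose out of reach is approached as far as the arm can. A call is refused whole if a number of a shift passes 62.5 or a number of a turn 1, either way. A call with a gripper value outside its range is refused whole. OPENING is the opening, from 0 (shut) to 1 (fully open), set as the call begins (- or left out, the last holds). The fingers move at their own pace and stop on an object; FORCE is the grip in N (left out, the last holds). Time passes only in rows, so rows that do not move let the fingers close. It gives the time, the measured TCP pose, the force, the opening and the grip force at its end, in the units of the state.
- sense(): the state, without advancing time (a new reading comes with each control period).
- snapshot(name): name is "scene" or "top" or "wrist"; returns the picture (400x640x3 uint8, red, green, blue); there is no depth.
- get_calibration(name): a dict with "fx", "fy", "cx", "cy" (pixels), "world_to_cam" (4x4, takes a point from world to camera coordinates). Camera axes: x right, y down, z forward; pixel columns grow to the right and rows downward; lengths in m; the calibration is good to about 2 mm. A picture is of the moment at which its call begins: read the wrist's pose just before it. get_calibration takes no time and is no camera call; for the wrist camera it gives the pose at the moment of the call.
- sign_off(): hands the job in; it is judged then, once.
The state is a dict: "t": time; "q": joint angles; "qd": joint speeds; "tau": joint torques, N m; "tcp_pos": TCP position; "tool_rot": TCP orientation; "force": force on the tool from outside, world axes, zero at the start; "ft_torque": the same for the moment, N m; "finger_gap": opening from 0.0 (shut) to 1.0 (fully open); "gripper_force": force on a finger pad.
Only numpy, scipy, OpenCV 4.12 (cv2) and the standard library are available. Lean on these libraries where they do the work, as an engineer would, in place of code of your own. Each camera call takes 0.05 s, during which the arm holds its last target. There are 200 camera calls.

TASK

On the brewery's pump controller, first turn the speed dial down until its white pointer stands at the one long mark of its scale. Then take the loose wing knob from the bench, turn it so that the flat in its bore matches the flat of the bare D-shaft, push it fully home and press it, with the spring-loaded shaft, down until the shaft is at or near the bottom of its travel. Finish while still gripping the knob and keeping it pressed down; do not let go, and leave the dial at its mark and the other things on the bench where they are.

Things in the scene. Friction and masses are not known exactly. Their poses are not given: they have to be found in the camera images.
- dial (a joint): Speed dial of the controller (rad). 0 = lowest end of the scale, grows clockwise seen from above, end stops at 0 and 4.2; 1.2 = pointer exactly at the long mark. It starts at 1.9 to 2.6. Light friction (0.03 N m), stays where it is left.
- dial_grip (a point): On the dial's upright axis at gripping height, 36 mm above the controller's flat top face. Black dial: a 44 mm disc (its top 13 mm above the face, on a grey 66 mm washer) with an upright bar grip 14 mm thick and 42 mm long, reaching 45 mm above the face. The x axis runs along the bar to the end with the white pointer line; z up. Keeps its place as the dial turns.
- spindle (a joint): How far the bare selector shaft is pushed in (m): 0 = out, at rest; 0.007 = bottom stop. Spring: 5 N to start moving, rising by 1 N per mm to 12 N at the bottom. The shaft slides straight down and does not turn.
- spindle_tip (a point): Centre of the top of the bare steel D-shaft, upright in a dark steel collar (42 mm across, 4 mm high) on the controller's top face, right of the dial as the robot sees it. Shaft: 12 mm diameter, 24 mm out of the collar (tip 28 mm above the face), tip bevelled 1.5 mm. The x axis points squarely out through its one flat, 3 mm from the axis; z up. Moves down with the shaft.
- knob_mid (a point): Centre of the loose black wing knob, on its bore axis, half-way up (19 mm above its underside). 38 mm high, two flat upright sides 24 mm apart (across its y axis, 32 mm long, from 18 mm behind to 14 mm ahead), rounded tail 25 mm behind, pointed nose 28 mm ahead. Stands on the bench, bore down, 35 to 70 g. The x axis points to the nose, marked by a white line on top; z up.
- knob_seat (a point): Inner end of the knob's bore, on its axis, 15 mm above its underside, 4 mm below knob_mid; same axes. Bore open below, 13.6 mm in diameter with a flat 3.7 mm from its axis on the nose side (+x): the nose must point the way the shaft's flat faces, within about 0.1 rad. Fully home, this point meets spindle_tip.
- knob: The same wing knob; its origin is the centre of its underside, axes as knob_mid.
- spindle_base: The fixed dark steel collar that carries the D-shaft, 42 mm across, 4 mm high; origin centre of its underside, on the controller's top face; x axis as spindle_tip. A white line on it, 12 mm long, runs outward on the side that the shaft's flat faces (+x).
- panel: The controller: steel box fixed to the bench, face up, 200 mm (x) by 340 mm (y), 60 mm high; origin centre of underside. In its axes the dial is at (0, +85) mm, the D-shaft at (0, -75) mm. Eight black ticks round the dial, 0.6 rad apart, start 37 mm from its axis: seven are 8 mm long, one, the third from the low end, is the long mark (22 mm), 0.9 rad anticlockwise of the controller's x axis.
- beaker: Bystander: open steel beaker, 80 mm across, 100 mm high; origin under its centre. Leave alone.
- jar: Bystander: white jar, 60 mm across, 110 mm high; origin under its centre. Leave alone.
- gasket_ring: Bystander: steel pipe ring lying flat, 64 mm across, 14 mm high; origin under its centre. Leave alone.
- spanner: Bystander: spanner lying in front of the controller, along its x axis. Leave alone.
Things that resemble listed ones, but are neither listed nor needed, are in the scene too. What is shaped like the knob but green or red is not meant.

How it is judged:
By the outcome, as a careful person would: the job done as asked, in the order asked, and still so for the second after the job is handed in, while the arm keeps its last pose, push and grip.
It also fails if it takes over 58 s, if anything falls off the work surface, if the arm or the gripper's body presses on something with over 40 N, if the wrist force passes 120 N, or if a joint passes its speed limit or range.

## Working session

There is one attempt and no reset: what is moved stays moved. The work goes in short steps, Python scripts to look and compute and a shell command to move; the robot and the scene stay as the last step left them, time stands still between calls to the robot, and variables do not carry over. Pictures are saved under pics/ and viewed, at most 10 in all, crops included, and the job is handed in when it is done.

```bash
mkdir -p pics; ls; python3 - <<'E'
from station import *
import cv2,numpy as np
s=sense();print(s)
for n in("top","scene"):
    im=snapshot(n);c=get_calibration(n);print(n,c)
    cv2.imwrite(f"pics/{n}0.png",cv2.cvtColor(im,cv2.COLOR_RGB2BGR))
E
```

```text
pics
{'t': 0.0, 'q': array([ 1.08149757e+00,  5.28445754e-01,  1.43394471e+00,  3.42319333e-05,
        1.18141516e+00, -1.78522304e-01]), 'qd': array([ 0.00060639,  0.00037532, -0.00022905,  0.00017565,  0.00206056,
       -0.00025742]), 'tau': array([-7.81931976e-04, -4.42340326e+01, -1.78025848e+01, -2.25634599e-04,
        8.33624712e-03,  1.84509713e-05]), 'tcp_pos': array([0.19093114, 0.59473937, 0.40373227]), 'tool_rot': array([ 1.54770001e-01,  9.87949909e-01, -1.04018438e-03, -3.77592873e-04]), 'force': array([-0.35003162, -0.84232003,  0.36131113]), 'ft_torque': array([0.04925433, 0.02625323, 0.00474438]), 'gripper_force': 0.0, 'finger_gap': 0.9989776988578468}
top {'fx': 414.89132002241575, 'fy': 414.89132002241575, 'cx': 318.01353317862015, 'cy': 198.64598595186033, 'world_to_cam': array([[-0.01519564, -0.99974602, -0.01664293, -0.05508635],
       [-0.99790496,  0.01621032, -0.06263321,  0.51133619],
       [ 0.06288709,  0.01565631, -0.99789784,  0.91346446],
       [ 0.        ,  0.        ,  0.        ,  1.        ]])}
scene {'fx': 362.884711031172, 'fy': 362.884711031172, 'cx': 322.384492518535, 'cy': 202.67761625751513, 'world_to_cam': array([[-0.77163051,  0.63606479, -0.00281719,  0.4412187 ],
       [ 0.47613351,  0.57466466, -0.66562558, -0.12635642],
       [-0.42176206, -0.51495836, -0.74628055,  1.17406137],
       [ 0.        ,  0.        ,  0.        ,  1.        ]])}
```

View pics/top0.png

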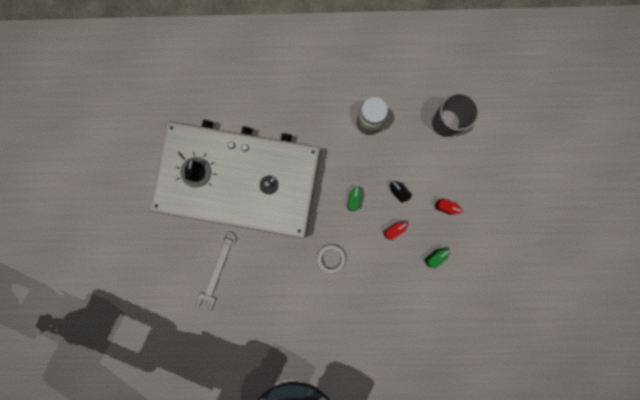

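View pics/scene0.png

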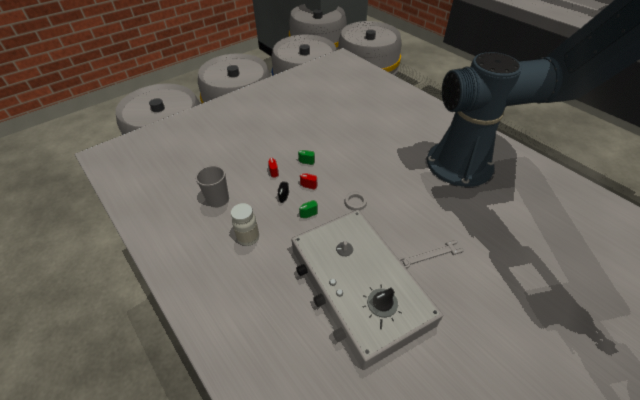

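The top view shows the dial at (196,170), the D-shaft at (269,184) and the long mark near (181,155). The knob-shaped things are black at (401,191), green at (355,198) and (438,258), and red at (449,207) and (396,230). Only the black one fits the description. I'll check it in an enlarged crop.

```bash
cat > h.py <<'E'
from station import *
import cv2,numpy as np
def ray(c,uv,z):
    T=c["world_to_cam"];R=T[:3,:3];t=T[:3,3]
    d=R.T@np.array([(uv[0]-c["cx"])/c["fx"],(uv[1]-c["cy"])/c["fy"],1]);o=-R.T@t
    return o+d*(z-o[2])/d[2]
def proj(c,p):
    q=c["world_to_cam"]@np.append(p,1);return np.array([c["fx"]*q[0]/q[2]+c["cx"],c["fy"]*q[1]/q[2]+c["cy"]])
def save(im,n): cv2.imwrite(f"pics/{n}.png",cv2.cvtColor(im,cv2.COLOR_RGB2BGR))
def grab(n):
    c=get_calibration(n);return snapshot(n),c
E
python3 - <<'E'
from h import *
im=cv2.imread("pics/top0.png")
f=lambda x,y,w,h,k:cv2.resize(im[y:y+h,x:x+w],None,fx=k,fy=k,interpolation=cv2.INTER_CUBIC)
a=f(165,145,60,50,6.6667);b=f(245,160,60,50,6.6667);k=f(375,170,60,50,6.6667);p=f(145,115,180,150,2.2222)[:333,:400]
out=np.zeros((600,800,3),np.uint8)
for q,(x,y) in((a,(0,0)),(b,(400,0)),(k,(0,300))):
    q=cv2.resize(q,(400,333))[:300];out[y:y+q.shape[0],x:x+400]=q
p=cv2.resize(p,(400,300));out[300:,400:]=p
cv2.imwrite("pics/crop1.png",out)
c=get_calibration("top")
print([ray(c,u,.06)[:2].round(4) for u in((170.5,127),(314,151),(299,232),(156.5,206.5))])
for u,z in(((196,170),.073),((269,184),.064),((401,191),.03)):print(u,ray(c,u,z).round(4))
E
```

```text
[array([0.6684, 0.2537]), array([ 0.6103, -0.0568]), array([ 0.4373, -0.0224]), array([0.4964, 0.2826])]
(196, 170) [0.5718 0.1937 0.073 ]
(269, 184) [0.5403 0.0401 0.064 ]
(401, 191) [ 0.5234 -0.2461  0.03  ]
```

View pics/crop1.png

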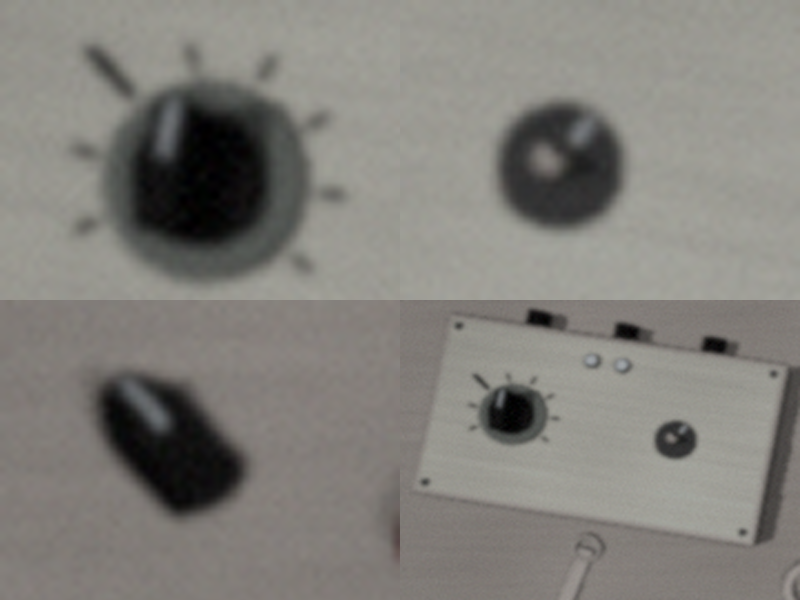

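The crop shows the dial pointer just right of up at crop (170,130), with the long mark up-left at (108,70). The collar's white line points up-right at (580,130). The black knob's nose points up-left at (120,380), and it is the only black knob, so it is the one meant. Next I move over the dial for a wrist view.

```bash
python3 -m jog '{"linear":[[38,-40,0],[38,-40,0],[38,-40,0],[38,-40,0],[38,-40,0],[38,-40,0],[38,-40,0],[38,-40,0],[38,-40,0],[36,-38,0],[0,0,0],[0,0,0]],"turn":[0.13,0.13,0.13,0.13,0.13,0.13,0.13,0.13,0.13,0.13,0,0]}' 1 40
python3 - <<'E'
from h import *
im,c=grab("wrist");save(im,"w1");np.save("w1c.npy",c,allow_pickle=True)
s=sense();print(s["t"],s["tcp_pos"],s["tool_rot"]);print(c)
for p in((.5686,.1979,.105),(.5394,.0406,.088)):print(proj(c,p))
E
```

```text
t: 1.6
tcp_pos: [0.5686, 0.197, 0.4041]
tool_rot: [0.099, 0.995, -0.0, -0.001]
force: [-0.3, -0.1, -0.8]
finger_gap: 1.002
gripper_force: 0.0
1.65 [0.56818925 0.19762326 0.40419415] [ 9.82492236e-02  9.95161328e-01 -2.70309454e-05 -1.01008854e-03]
{'fx': 332.23332075103036, 'fy': 332.23332075103036, 'cx': 315.7333370279032, 'cy': 200.4962637166352, 'world_to_cam': array([[ 1.96399382e-01,  9.80523918e-01, -3.60310646e-04,
        -3.05144168e-01],
       [ 9.45785860e-01, -1.89344363e-01,  2.63889786e-01,
        -5.34816395e-01],
       [ 2.58682024e-01, -5.21685677e-02, -9.64552773e-01,
         2.40338455e-01],
       [ 0.00000000e+00,  0.00000000e+00,  0.00000000e+00,
         1.00000000e+00]])}
[316.37940502 192.29907096]
[134.87822505 190.14538848]
```

View pics/w1.png

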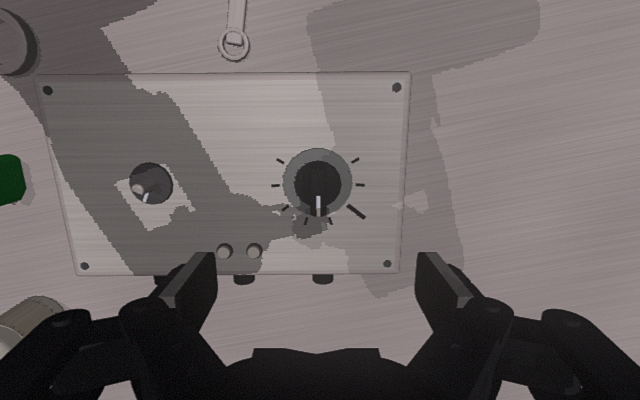

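The wrist view shows the dial at (318,181), its pointer line from (318,197) to (318,215), and the long mark from (347,205) to (365,218). The collar is at (151,184) with its white line near (147,197), and the panel screws are at the corners. I'll enlarge both.

```bash
python3 - <<'E'
from h import *
im=cv2.imread("pics/w1.png")
f=lambda x,y:cv2.resize(im[y:y+100,x:x+100],(400,400),interpolation=cv2.INTER_CUBIC)
cv2.imwrite("pics/crop2.png",np.hstack([f(268,132),f(101,140)]))
c=np.load("w1c.npy",allow_pickle=True).item()
P=np.array([ray(c,u,.06)[:2] for u in((47.5,90),(396.5,87),(387,264),(84.5,266))]);print(P,P.mean(0))
E
```

```text
[[ 0.43981282 -0.02172233]
 [ 0.49863692  0.28488434]
 [ 0.66838418  0.2522137 ]
 [ 0.60936004 -0.05424373]] [0.55404849 0.11528299]
```

View pics/crop2.png

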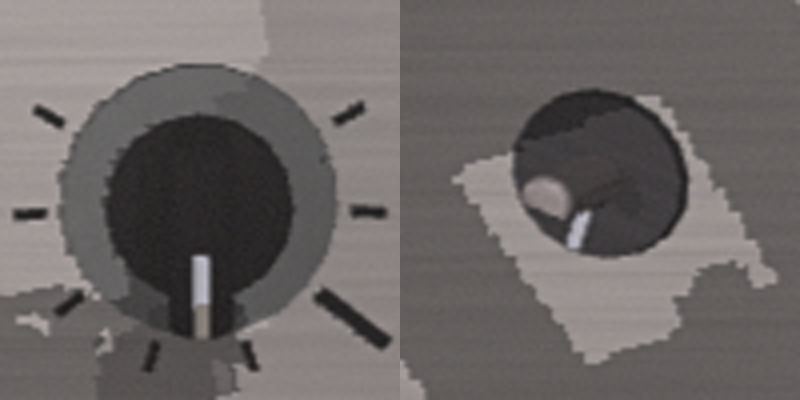

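```bash
python3 - <<'E'
from h import *
c=np.load("w1c.npy",allow_pickle=True).item()
g=lambda a,b,z:(ray(c,a,z)[:2].round(4),ray(c,b,z)[:2].round(4),np.degrees(np.arctan2(*(ray(c,b,z)-ray(c,a,z))[[1,0]])))
print("pointer",g((318.25,196.5),(318.5,216.5),.105))
print("mark",g((347.5,205),(365,217.75),.06))
print("colline",g((147.25,193.25),(144.5,202),.064))
cc=ray(c,(151.1,183.4),.064);print("collar",cc,"tip",ray(c,(137.75,189.25),.088))
e=ray(c,(145.9,197.6),.064);print("line mid dir",np.degrees(np.arctan2(*(e-cc)[[1,0]])))
P=np.array([ray(c,u,.06)[:2] for u in((47.5,90),(396.5,87),(387,264),(84.5,266))])
X=(P[2]+P[3]-P[0]-P[1]);Y=P[1]+P[2]-P[0]-P[3]
a=np.degrees([np.arctan2(X[1],X[0]),np.arctan2(-Y[0],Y[1])]);print("yaw",a)
y=np.radians(a.mean());v=np.array([-np.sin(y),np.cos(y)]);print("dial",P.mean(0)+.085*v,"spindle",P.mean(0)-.075*v,"mark",a.mean()+np.degrees(.9))
w=ray(c,(268+197/4,132+202/4),.06);print("washer",w)
E
```

```text
pointer (array([0.5724, 0.1987]), array([0.5897, 0.1955]), np.float64(-10.51892309241409))
mark (array([0.5981, 0.2232]), array([0.6144, 0.2379]), np.float64(42.02981162995201))
colline (array([0.5477, 0.0369]), array([0.5554, 0.0314]), np.float64(-35.0204700056662))
collar [0.53916875 0.04363253 0.064     ] tip [0.53912457 0.04335444 0.088     ]
line mid dir -37.38633821418589
yaw [-10.87626124 -10.88113732]
dial [0.57009057 0.19875546] spindle [0.53989371 0.04163082] mark 40.687502283830426
washer [0.57016896 0.19851015 0.06      ]
```

```bash
python3 -m jog '{"linear":[[2,1,-20],[0,0,-30],[0,0,-30],[0,0,-30],[0,0,-25],[0,0,-14],[0,0,0],[0,0,0]],"turn":[0.16,0,0,0,0,0,0,0]}' 1 40
python3 -m jog '{"linear":[[0,0,0],[0,0,0],[0,0,0],[0,0,0],[0,0,0],[0,0,0],[0,0,0],[0,0,0]],"turn":[0,0,0,0,0,0,0,0]}' 0 40
```

```text
t: 2.65
tcp_pos: [0.5713, 0.1985, 0.2567]
tool_rot: [0.091, 0.996, 0.0, 0.001]
force: [0.4, -0.0, 0.3]
finger_gap: 0.999
gripper_force: 0.0
t: 3.65
tcp_pos: [0.5711, 0.1981, 0.256]
tool_rot: [0.092, 0.996, 0.0, 0.0]
force: [-1.0, 0.5, 4.0]
finger_gap: 0.152
gripper_force: 42.9
```

```bash
python3 -m jog '{"linear":[[0,0,0],[0,0,0],[0,0,0],[0,0,0],[0,0,0],[0,0,0],[0,0,0],[0,0,0],[0,0,0],[0,0,0],[0,0,0],[0,0,0]],"turn":[0.86,0.86,0.86,0.86,0.86,0.86,0.86,0.86,0.86,0.86,0.86,0.84]}' 
python3 -m jog '{"linear":[[0,0,0],[0,0,0],[0,0,0],[0,0,0]],"turn":[0,0,0,0]}' 1
python3 -m jog '{"linear":[[0,0,0],[0,0,0],[0,0,40],[0,0,60],[-10,0,50],[-10,0,0],[0,0,0],[0,0,0]],"turn":[0,0,0,0,0,0,0,0]}'
python3 - <<'E'
from h import *
im,c=grab("wrist");save(im,"w2");np.save("w2c.npy",c,allow_pickle=True)
s=sense();print(s["t"],s["tcp_pos"],s["tool_rot"],np.degrees(s["q"]))
u=proj(c,(.57,.1987,.09)).astype(int);print(u)
x,y=u-50
a=cv2.resize(im[max(y,0):y+100,x:x+100],(500,500),interpolation=cv2.INTER_CUBIC);save(a,"crop3")
E
```

```text
t: 5.15
tcp_pos: [0.5707, 0.1996, 0.256]
tool_rot: [-0.351, 0.937, 0.002, 0.001]
force: [-2.6, 7.6, 5.0]
finger_gap: 0.152
gripper_force: 43.0
t: 5.65
tcp_pos: [0.5712, 0.1978, 0.2555]
tool_rot: [-0.35, 0.937, -0.0, -0.0]
force: [0.9, -1.0, -0.1]
finger_gap: 0.985
gripper_force: 0.0
t: 6.65
tcp_pos: [0.5508, 0.1979, 0.404]
tool_rot: [-0.35, 0.937, 0.0, -0.002]
force: [0.0, 0.1, -0.4]
finger_gap: 0.998
gripper_force: 0.0
6.7 [0.55100323 0.19795631 0.40393818] [-3.50102703e-01  9.36709967e-01  2.99498686e-04 -1.56396243e-03] [ 8.83348724e+00  2.72434425e+01  8.79035287e+01 -2.87790122e-03
  6.50354838e+01 -1.22152542e+02]
[302 205]
```

View pics/crop3.png

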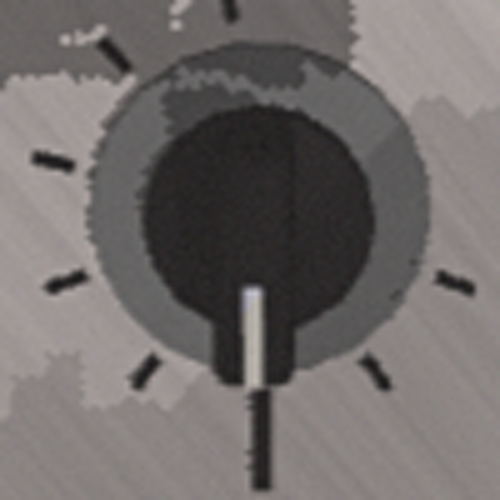

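The crop shows the white pointer running straight into the long mark at (258,390). I'll check the angle numerically and measure the knob in the same step from the top image.

```bash
python3 - <<'E'
from h import *
c=np.load("w2c.npy",allow_pickle=True).item()
t=lambda u:(252+u[0]/5,155+u[1]/5)
g=lambda a,b,z:(ray(c,t(a),z)[:2].round(4),ray(c,t(b),z)[:2].round(4),np.degrees(np.arctan2(*(ray(c,t(b),z)-ray(c,t(a),z))[[1,0]])))
print(g((253,290),(256.5,388),.105),g((259.5,392),(262,488),.06))
w=ray(c,t((259.5,208)),.06);m=ray(c,t((262,488)),.06);print(w,np.degrees(np.arctan2(*(m-w)[[1,0]])))
c=get_calibration("top")
t=lambda u:(375+u[0]/6.6667,170+(u[1]-300)/6.6667)
for u,z in(((165,430),.038),((120,378),.038),((172,450),.038),((172,450),.0)):print(ray(c,t(u),z).round(4))
E
```

```text
(array([0.5713, 0.2011]), array([0.5843, 0.213 ]), np.float64(42.37096409035717)) (array([0.5986, 0.2239]), array([0.6141, 0.2378]), np.float64(41.876942304493056))
[0.56958519 0.19912922 0.06      ] 40.97163406974611
[ 0.5261 -0.242   0.038 ]
[ 0.5434 -0.2278  0.038 ]
[ 0.5195 -0.2441  0.038 ]
[ 0.5223 -0.2511  0.    ]
```

The dial reads on the mark within about 1°. Now to the knob, with a half turn on the way.

```bash
for i in 1; do :; done
python3 -m jog '{"linear":[[-1,-20,0],[-1,-20,0],[-1,-20,0],[-1,-20,0],[-1,-20,0],[-1,-20,0],[-1,-20,0],[-1,-20,0],[-1,-20,0],[-1,-20,0],[-1,-20,0],[-1,-20,0]],"turn":[-1,-1,-1,-1,-1,-1,-1,-1,-1,-1,-1,-1]}' 1 40 | head -2
python3 -m jog '{"linear":[[-1,-17,0],[-1,-17,0],[-1,-17,0],[-1,-17,0],[-1,-17,0],[-1,-17,0],[-1,-17,0],[-1,-17,0],[-1,-17,0],[-1,-17,0],[-1,-17,0],[-1,-17,0]],"turn":[-1,-1,-1,-1,-1,-1,-1,-1,-1,-1,-1,-1]}' | head -2
python3 -m jog '{"linear":[[0,0,0],[0,0,0],[0,0,0],[0,0,0],[0,0,0],[0,0,0],[0,0,0],[0,0,0],[0,0,0],[0,0,0],[0,0,0],[0,0,0]],"turn":[-1,-1,-1,-1,-1,-1,-1,-1,-1,-1,-1,-1]}'
python3 -m jog '{"linear":[[0,0,0],[0,0,0]],"turn":[0,0]}' |head -1
python3 - <<'E'
from h import *
im,c=grab("wrist");save(im,"w3");np.save("w3c.npy",c,allow_pickle=True)
s=sense();print(s["t"],s["tcp_pos"],s["tool_rot"],np.degrees(s["q"]))
u=proj(c,(.522,-.247,.03)).astype(int);print(u)
x,y=u-50;print(x,y)
a=cv2.resize(im[max(y,0):y+100,x:x+100],(500,500),interpolation=cv2.INTER_CUBIC);save(a,"crop4")
E
```

```text
t: 8.2
tcp_pos: [0.5392, -0.0428, 0.4043]
t: 9.7
tcp_pos: [0.5272, -0.2468, 0.4042]
t: 11.2
tcp_pos: [0.5272, -0.2462, 0.4041]
tool_rot: [0.937, 0.349, -0.001, -0.001]
force: [0.1, 0.1, 0.5]
finger_gap: 1.004
gripper_force: 0.0
t: 11.45
11.5 [ 0.52715411 -0.2460707   0.40510346] [ 9.36542402e-01  3.50553957e-01 -2.76196013e-04 -4.18980319e-04] [-3.60222828e+01  2.68592652e+01  8.84052189e+01  7.01544307e-05
  6.47930208e+01  1.29352791e+01]
[313 180]
263 130
```

View pics/crop4.png

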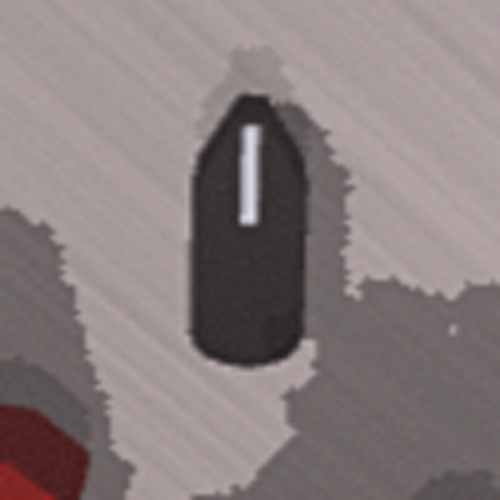

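The crop shows the black knob at full-image (313,176), its nose up at crop (255,95), its tail at (247,366) and its white line from (250,126) to (248,224). Part of the red knob is at the lower left, clear of the fingers.

```bash
python3 - <<'E'
from h import *
from scipy.optimize import least_squares
c=np.load("w3c.npy",allow_pickle=True).item()
T=c["world_to_cam"];print("cam",-T[:3,:3].T@T[:3,3])
t=lambda u:np.array((263+u[0]/5,130+u[1]/5))
a,b=ray(c,t((250.5,126)),.038),ray(c,t((248,224)),.038)
print("line",a,b,np.degrees(np.arctan2(*(a-b)[[1,0]])))
# silhouette fit of prism
im=cv2.imread("pics/w3.png");g=cv2.GaussianBlur(im,(3,3),0).max(2)[130:230,263:363]
m=((g<75)&(np.indices(g.shape)[1]>35)&(np.indices(g.shape)[1]<64)&(np.indices(g.shape)[0]<78)&(np.indices(g.shape)[0]>15)).astype(np.uint8)
m=cv2.morphologyEx(m,cv2.MORPH_CLOSE,np.ones((5,5)))
n,l,st,_=cv2.connectedComponentsWithStats(m);k=1+np.argmax(st[1:,4]);M=(l==k).astype(float);print(st[k])
th=np.linspace(-.9,.9,9)
out=[(28,0),(14,12),(-18,12)]+[(-18-7*np.cos(q),12*np.sin(-q)) for q in np.linspace(-1.5,1.5,9)]+[(-18,-12),(14,-12)]
def sil(p):
    R=np.array([[np.cos(p[2]),-np.sin(p[2])],[np.sin(p[2]),np.cos(p[2])]])
    pts=[proj(c,(*(R@np.array(o)/1000+p[:2]),z)) for o in out for z in(0,.038)]
    h=cv2.convexHull(np.float32(pts))
    im=np.zeros((800,800),np.uint8);cv2.fillPoly(im,[np.int32(np.round((h-[263,130])*8+3.5))],255)
    return cv2.resize(im,(100,100),interpolation=cv2.INTER_AREA)/255.
from scipy.optimize import minimize
r=minimize(lambda p:((sil(p/[1000,1000,50])-M)**2).sum(),np.array([522,-247,.69*50]),method="Nelder-Mead",options=dict(initial_simplex=np.array([[522,-247,34],[526,-247,34],[522,-243,34],[522,-247,38]])))
p=r.x/[1000,1000,50];print(p,np.degrees(p[2]),r.fun,M.sum())
d=sil(p)-M;ys,xs=np.nonzero(abs(d)>.7);print(list(zip(xs,ys)))
E
```

```text
cam [ 0.57890019 -0.20163315  0.3735197 ]
line [ 0.5427354  -0.22906449  0.038     ] [ 0.52721698 -0.24185567  0.038     ] 39.49730989561321
[ 39  19  22  54 921]
[ 0.52400733 -0.244491    0.70774545] 40.55082736807719 157.86066897347175 921.0
[(np.int64(50), np.int64(18)), (np.int64(51), np.int64(19)), (np.int64(47), np.int64(20)), (np.int64(53), np.int64(20)), (np.int64(55), np.int64(22)), (np.int64(56), np.int64(24)), (np.int64(48), np.int64(25)), (np.int64(49), np.int64(25)), (np.int64(50), np.int64(25)), (np.int64(51), np.int64(25)), (np.int64(52), np.int64(25)), (np.int64(48), np.int64(26)), (np.int64(49), np.int64(26)), (np.int64(50), np.int64(26)), (np.int64(51), np.int64(26)), (np.int64(52), np.int64(26)), (np.int64(42), np.int64(27)), (np.int64(48), np.int64(27)), (np.int64(49), np.int64(27)), (np.int64(50), np.int64(27)), (np.int64(51), np.int64(27)), (np.int64(52), np.int64(27)), (np.int64(41), np.int64(28)), (np.int64(48), np.int64(28)), (np.int64(49), np.int64(28)), (np.int64(50), np.int64(28)), (np.int64(51), np.int64(28)), (np.int64(52), np.int64(28)), (np.int64(48), 
[... 2974 characters left out ...]
nt64(43)), (np.int64(47), np.int64(43)), (np.int64(48), np.int64(43)), (np.int64(49), np.int64(43)), (np.int64(50), np.int64(43)), (np.int64(51), np.int64(43)), (np.int64(61), np.int64(43)), (np.int64(38), np.int64(44)), (np.int64(47), np.int64(44)), (np.int64(48), np.int64(44)), (np.int64(49), np.int64(44)), (np.int64(50), np.int64(44)), (np.int64(51), np.int64(44)), (np.int64(61), np.int64(44)), (np.int64(38), np.int64(45)), (np.int64(61), np.int64(45)), (np.int64(38), np.int64(46)), (np.int64(61), np.int64(46)), (np.int64(38), np.int64(47)), (np.int64(38), np.int64(48)), (np.int64(38), np.int64(49)), (np.int64(38), np.int64(50)), (np.int64(60), np.int64(67)), (np.int64(59), np.int64(68))]
```

```bash
python3 -m jog '{"linear":[[-3,1.5,-30],[0,0,-35],[0,0,-35],[0,0,-35],[0,0,-35],[0,0,-30],[0,0,-15],[0,0,-9],[0,0,0],[0,0,0]],"turn":[-0.2,0,0,0,0,0,0,0,0,0]}' 0.6 80
python3 -m jog '{"linear":[[0,0,0],[0,0,0],[0,0,0],[0,0,0],[0,0,0],[0,0,0]],"turn":[0,0,0,0,0,0]}' 0 80
python3 - <<'E'
from h import *
s=sense();print(s["tcp_pos"],s["tool_rot"])
E
```

```text
t: 12.75
tcp_pos: [0.5245, -0.2447, 0.1827]
tool_rot: [0.94, 0.342, 0.001, 0.001]
force: [-0.2, -0.6, 0.8]
finger_gap: 0.604
gripper_force: 0.0
t: 13.5
tcp_pos: [0.5244, -0.2447, 0.1827]
tool_rot: [0.94, 0.342, 0.0, 0.001]
force: [0.2, 0.5, 6.2]
finger_gap: 0.268
gripper_force: 78.9
[ 0.52441715 -0.24465523  0.18271459] [9.39705544e-01 3.41983552e-01 4.87455820e-04 7.09762165e-04]
```

```bash
python3 -m jog '{"linear":[[0,0,15],[0,0,35],[0,0,40],[0,0,40],[0,20,40],[0,25,30],[0,25,27],[0,25,0],[0,25,0],[0,25,0],[0,25,0],[0,25,0]],"turn":[0,0,0,0,-1,-1,-1,-1,-1,-1,-1,-1]}' 0 80
python3 -m jog '{"linear":[[2,24,0],[3,24,0],[4,22,0],[6,22,0],[0,0,0],[0,0,0],[0,0,0],[0,0,0],[0,0,0]],"turn":[-1,-1,-1,-1,-1,-1,-1,-0.3,0]}' 0 80
python3 - <<'E'
from h import *
im,c=grab("wrist");save(im,"w4");np.save("w4c.npy",c,allow_pickle=True)
s=sense();print(s["t"],s["tcp_pos"],s["tool_rot"],np.degrees(s["q"]))
u=proj(c,(.5393,.043,.07)).astype(int);print(u,u-[50,40])
x,y=u-[50,40]
a=cv2.resize(im[y:y+75,x:x+100],(800,600),interpolation=cv2.INTER_CUBIC);save(a,"crop5")
E
```

```text
t: 15.0
tcp_pos: [0.5236, -0.0485, 0.4093]
tool_rot: [1.0, -0.002, 0.0, 0.0]
force: [0.4, -0.3, -0.2]
finger_gap: 0.263
gripper_force: 78.3
t: 16.12
tcp_pos: [0.5389, 0.0426, 0.409]
tool_rot: [0.95, -0.313, 0.0, -0.0]
force: [0.8, 0.6, 0.3]
finger_gap: 0.264
gripper_force: 78.3
16.175 [0.53891113 0.04255082 0.4089156 ] [ 9.49818978e-01 -3.12800108e-01  2.84099893e-05 -9.37730513e-07] [-7.33426764e+00  2.34265099e+01  9.39649573e+01 -5.74126403e-04
  6.26053156e+01  1.19122115e+02]
[315 183] [265 143]
```

View pics/crop5.png

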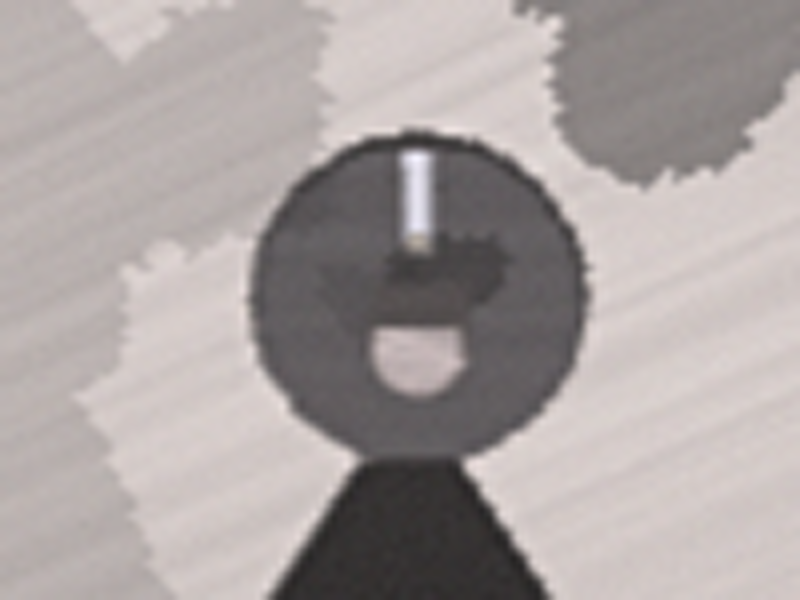

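The crop shows the collar centred at (418,297) with its white line up at (417,150–245). The shaft tip is at (418,350) with its flat facing up, and the held knob's nose points the same way at (413,460). Now the numbers.

```bash
python3 - <<'E'
from h import *
c=np.load("w4c.npy",allow_pickle=True).item()
t=lambda u:(265+u[0]/8,143+u[1]/8)
s=sense();tcp=s["tcp_pos"];q=s["tool_rot"];yaw=2*np.arctan2(q[1],q[0]);print("tool yaw",np.degrees(yaw),"z",tcp)
a,b=ray(c,t((418,243)),.064),ray(c,t((417,150)),.064);print("line",np.degrees(np.arctan2(*(b-a)[[1,0]])))
a,b=ray(c,t((370,325)),.088),ray(c,t((466,325)),.088);print("flat",np.degrees(np.arctan2(*(b-a)[[1,0]]))+90)
# project model for given centre: fit by compare
x=np.array([np.cos(yaw),np.sin(yaw)]);y=np.array([-x[1],x[0]])
f=lambda P:((P[:2]-tcp[:2])@x*1000,(P[:2]-tcp[:2])@y*1000)
print("collar c",f(ray(c,t((418,297)),.064)),ray(c,t((418,297)),.064))
for n,u in(("L",(250,300)),("R",(586,300)),("top",(418,131)),("bot",(418,463))):print(n,f(ray(c,t(u),.064)),f(ray(c,t(u),.060)))
for n,u in(("flat mid",(418,325)),("back",(418,398)),("l",(370,350)),("r",(467,350))):print(n,f(ray(c,t(u),.088)),f(ray(c,t(u),.0865)))
# knob bore in tool frame at grasp from fit
d=np.array([.5240-.5244,-.2445+.24466]);k=np.radians(40);print("knob x in tool",1000*(d@[np.cos(k),np.sin(k)]))
E
```

```text
tool yaw -36.45611864946269 z [0.53891113 0.04255082 0.4089156 ]
line -35.7580130418173
flat -36.4356156161531
collar c (np.float64(1.8074584104199833), np.float64(-0.7356260638971486)) [0.53992778 0.04088514 0.064     ]
L (np.float64(1.431728706674006), np.float64(19.492232560235674)) (np.float64(0.583291089268637), np.float64(19.731019268343072))
R (np.float64(1.4462314481773721), np.float64(-20.964819948146207)) (np.float64(0.5979787964960468), np.float64(-21.24201623599119))
top (np.float64(21.850844040086464), np.float64(-0.7038427022734203)) (np.float64(21.262828664322367), np.float64(-0.7226336172088728))
bot (np.float64(-18.92664488725782), np.float64(-0.7685047159986748)) (np.float64(-20.03473005554549), np.float64(-0.7881203202651706))
flat mid (np.float64(3.6852485247382862), np.float64(-0.6254975049106929)) (np.float64(3.352391031322587), np.float64(-0.632722257313047))
back (np.float64(-4.702557660275331), np.float64(-0.6387982856338044)) (np.float64(-5.0788556477578215), np.float64(-0.6460919228522137))
l (np.float64(0.8249418217779644), np.float64(4.734650431382779)) (np.float64(0.47727078431770265), np.float64(4.755185914432648))
r (np.float64(0.8288144408880953), np.float64(-6.106487971445371)) (np.float64(0.48116345974340324), np.float64(-6.142098803424368))
knob x in tool -0.20357175969771538
```

```bash
python3 - <<'E'
from h import *
c=np.load("w4c.npy",allow_pickle=True).item()
s=sense();tcp=s["tcp_pos"];q=s["tool_rot"];yaw=2*np.arctan2(q[1],q[0])
x=np.array([np.cos(yaw),np.sin(yaw)]);y=np.array([-x[1],x[0]])
im=cv2.imread("pics/w4.png").max(2)
r=lambda u,z:(lambda P:[float((P[:2]-tcp[:2])@v*1000) for v in(x,y)])(ray(c,u,z))
zt=tcp[2]-.1827+.038
for row in(204,210,216,222,228,234):
    g=im[row,250:390].astype(float);k=np.nonzero(g<60)[0]+250
    if len(k):
        print(row,k.min(),k.max(),np.round([r((k.min()-.5,row),zt),r((k.max()+.5,row),zt)],2).tolist(),"mid y",np.round(r(((k.min()+k.max())/2,row),zt)[1],2))
g=im[190:235,316].astype(int);print(g.tolist());print(r((316.4,200.6),zt),r((316.4,200.6),zt-.038))
T=c["world_to_cam"];o=-T[:3,:3].T@T[:3,3];print("cam in tool",(o[:2]-tcp[:2])@x,(o[:2]-tcp[:2])@y)
cv2.imwrite("pics/crop6.png",cv2.resize(cv2.imread("pics/w4.png")[150:400,160:480],(800,600)))
E
```

```text
204 308 323 [[35.38, 3.67], [35.39, -2.01]] mid y 0.83
210 305 327 [[33.16, 4.76], [33.16, -3.45]] mid y 0.65
216 301 331 [[30.91, 6.21], [30.91, -4.91]] mid y 0.65
222 296 335 [[28.63, 8.04], [28.64, -6.38]] mid y 0.83
228 292 339 [[26.33, 9.53], [26.34, -7.87]] mid y 0.83
234 291 340 [[24.01, 9.94], [24.02, -8.28]] mid y 0.83
[195, 185, 128, 94, 97, 98, 98, 98, 99, 98, 73, 57, 48, 54, 54, 51, 53, 54, 54, 55, 51, 51, 52, 52, 53, 55, 51, 51, 52, 55, 52, 50, 50, 49, 48, 47, 48, 48, 48, 51, 47, 42, 48, 95, 135]
[36.638290196161236, 0.5145189260525805] [26.145305190217226, 0.429083650294864]
cam in tool 0.06795579152797188 0.0007695101759981008
```

View pics/crop6.png

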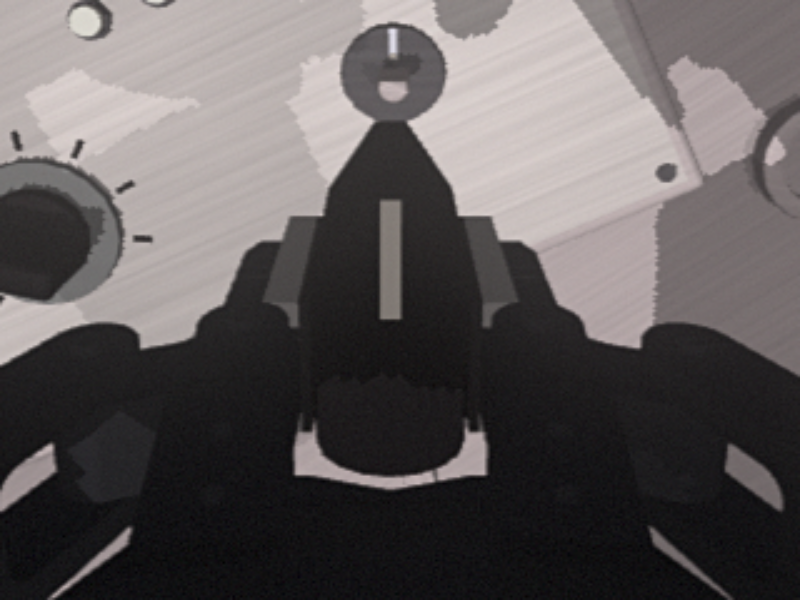

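The crop shows the held knob square in the pads, with its line at x≈391 and the shaft at x≈393. The wrist calibration bias matters at the fit's sub-mm tolerance, so I'll take a second view at +90° to cancel it.

```bash
python3 -m jog '{"linear":[[0,0,0],[0,0,0],[0,0,0],[0,0,0],[0,0,0],[0,0,0],[0,0,0],[0,0,0],[0,0,0]],"turn":[1,1,1,1,1,1,1,1,1]}' 0 80 | head -1
python3 -m jog '{"linear":[[0,0,0],[0,0,0],[0,0,0],[0,0,0],[0,0,0],[0,0,0],[0,0,0],[0,0,0],[0,0,0],[0,0,0],[0,0,0]],"turn":[1,1,1,1,1,1,1,1,1,0,0]}' | head -3
python3 - <<'E'
from h import *
im,c=grab("wrist");save(im,"w5");np.save("w5c.npy",c,allow_pickle=True)
s=sense();np.save("w5s.npy",s,allow_pickle=True);print(s["t"],s["tcp_pos"])
x,y=265,143
save(cv2.resize(im[y:y+75,x:x+100],(800,600),interpolation=cv2.INTER_CUBIC),"crop7")
E
```

```text
t: 17.3
t: 18.68
tcp_pos: [0.5391, 0.0425, 0.4087]
tool_rot: [0.893, 0.45, -0.0, -0.0]
18.725 [0.53908367 0.04253017 0.40872119]
```

View pics/crop7.png

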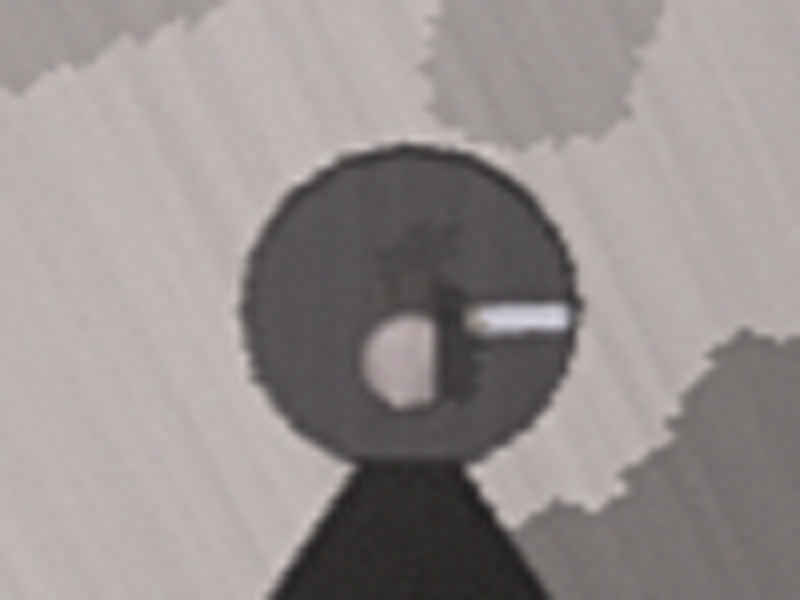

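The crop shows the collar centred near x=410, the shaft tip centred at (410,361) with its flat facing right, and the white line on the right at (520,318). Now I'll solve for the camera bias and the true shaft axis.

```bash
python3 - <<'E'
from h import *
c4=np.load("w4c.npy",allow_pickle=True).item();c5=np.load("w5c.npy",allow_pickle=True).item();s5=np.load("w5s.npy",allow_pickle=True).item()
t=lambda u:(265+u[0]/8,143+u[1]/8)
R=lambda a:np.array([[np.cos(a),-np.sin(a)],[np.sin(a),np.cos(a)]])
q=s5["tool_rot"];y5=2*np.arctan2(q[1],q[0]);y4=np.radians(-36.456)
d4=ray(c4,t((418.5,350)),.088)[:2]-[.53891,.04255];d5=ray(c5,t((410,361.5)),.088)[:2]-s5["tcp_pos"][:2]
p4=ray(c4,t((418.5,350)),.088)[:2];p5=ray(c5,t((410,361.5)),.088)[:2];print(p4,p5,np.degrees(y5))
# p = true + R b
A=np.block([[np.eye(2),R(y4)],[np.eye(2),R(y5)]]);x=np.linalg.solve(A,np.r_[p4,p5]);print("true",x[:2],"bias tool",x[2:]*1000)
a,b=ray(c5,t((475,321)),.064),ray(c5,t((568,317)),.064);print("line",np.degrees(np.arctan2(*(b-a)[[1,0]])))
a,b=ray(c5,t((438,325)),.088),ray(c5,t((438,398)),.088);print("flat",np.degrees(np.arctan2(*(b-a)[[1,0]]))+90)
# knob bore x in tool frame: fit pose minus bias
k=np.radians(40.0);w=np.radians(41.04)
print("knob true at pickup",np.array([.5240,-.2445])-R(w)@x[2:], "rel tcp in tool",R(k).T@(np.array([.5240,-.2445])-R(w)@x[2:]-[.52442,-.24466])*1000)
E
```

```text
[0.53916863 0.0415078 ] [0.53979137 0.04152265] 53.44548252808282
true [0.53947256 0.04182713] bias tool [-0.05470619 -0.43744111]
line -34.02077298279778
flat -36.35560452607173
knob true at pickup [ 0.52375404 -0.24413414] rel tcp in tool [-0.17213521  0.8308999 ]
```

```bash
python3 -m jog '{"linear":[[0,0,-10],[0,0,-10],[0,0,-10],[0,0,-10],[0,0,-10],[0,0,-10],[0,0,-10],[0,0,-10],[0,0,-10],[0.5,-0.8,0]],"turn":[-1,-1,-1,-1,-1,-1,-1,-1,-1,-1]}' 0 80 |head -1
python3 -m jog '{"linear":[[0,0,0],[0,0,0],[0,0,0],[0,0,0],[0,0,-10],[0,0,-10],[0,0,-10],[0,0,-10],[0,0,-2],[0,0,0],[0,0,0]],"turn":[-1,-1,-1,-1,-1,-1,-1,-0.9,0,0,0]}'
python3 - <<'E'
from h import *
s=sense();q=s["tool_rot"];print(s["tcp_pos"],np.degrees(2*np.arctan2(q[1],q[0])))
E
```

```text
t: 19.98
t: 21.35
tcp_pos: [0.5398, 0.0417, 0.2771]
tool_rot: [0.951, -0.309, 0.0, -0.0]
force: [0.6, -0.4, -0.9]
finger_gap: 0.266
gripper_force: 78.3
[0.53979942 0.04171353 0.27710239] -35.980290784340625
```

```bash
python3 -m jog '{"linear":[[0,0,-3],[0,0,-3],[0,0,-2],[0,0,-2],[0,0,-2],[0,0,0]],"turn":[0,0,0,0,0,0]}' 0 80
```

```text
t: 22.1
tcp_pos: [0.54, 0.0414, 0.2647]
tool_rot: [0.951, -0.309, 0.001, 0.0]
force: [2.1, -2.8, -0.0]
finger_gap: 0.268
gripper_force: 78.4
```

The vertical force is about 0 at 6 mm below tip height, so the bore is on the shaft. Continuing down.

```bash
python3 -m jog '{"linear":[[0,0,-2],[0,0,-2],[0,0,-2],[0,0,-1],[0,0,0],[0,0,0]],"turn":[0,0,0,0,0,0]}' 0 80
python3 -m jog '{"linear":[[0,0,-2],[0,0,-2],[0,0,0],[0,0,0]],"turn":[0,0,0,0]}' 0 80
```

```text
t: 22.85
tcp_pos: [0.54, 0.0415, 0.2578]
tool_rot: [0.951, -0.309, 0.001, 0.0]
force: [1.9, -5.1, 2.1]
finger_gap: 0.27
gripper_force: 78.7
t: 23.35
tcp_pos: [0.54, 0.0415, 0.2542]
tool_rot: [0.951, -0.309, 0.001, 0.0]
force: [0.4, -5.2, 5.2]
finger_gap: 0.271
gripper_force: 79.0
```

```bash
python3 -m jog '{"linear":[[0,-0.4,-1],[0,0,-1],[0,0,-1],[0,0,0],[0,0,0]],"turn":[0,0,0,0,0]}' 0 80
python3 -m jog '{"linear":[[0,-0.2,-1],[0,0,-1],[0,0,-1],[0,0,0],[0,0,0]],"turn":[0,0,0,0,0]}' 0 80
```

```text
t: 23.98
tcp_pos: [0.5399, 0.0413, 0.2516]
tool_rot: [0.951, -0.309, 0.001, -0.0]
force: [1.4, -4.0, 8.0]
finger_gap: 0.267
gripper_force: 79.3
t: 24.6
tcp_pos: [0.5399, 0.0413, 0.2489]
tool_rot: [0.951, -0.309, 0.001, -0.0]
force: [0.7, -3.2, 10.2]
finger_gap: 0.268
gripper_force: 79.7
```

```bash
python3 -m jog '{"linear":[[0,0,-1],[0,0,-1],[0,0,0],[0,0,0]],"turn":[0,0,0,0]}' 0 80
python3 -m jog '{"linear":[[0,0,-1],[0,0,0],[0,0,0]],"turn":[0,0,0]}' 0 80
```

```text
t: 25.1
tcp_pos: [0.5399, 0.0413, 0.2484]
tool_rot: [0.951, -0.309, 0.001, -0.0]
force: [-1.0, -2.2, 21.4]
finger_gap: 0.266
gripper_force: 81.5
t: 25.48
tcp_pos: [0.5399, 0.0413, 0.2483]
tool_rot: [0.951, -0.309, 0.001, -0.0]
force: [-2.9, -2.6, 27.7]
finger_gap: 0.269
gripper_force: 82.3
```

```bash
python3 -m jog '{"linear":[[0,0,0.8],[0,0,0],[0,0,0],[0,0,0]],"turn":[0,0,0,0]}' 0 80
python3 -c "
from station import *
print(sign_off())"
```

```text
t: 25.98
tcp_pos: [0.5399, 0.0413, 0.2484]
tool_rot: [0.951, -0.309, 0.001, -0.0]
force: [-2.5, -3.4, 22.7]
finger_gap: 0.272
gripper_force: 81.3
the job is handed in; nothing more can be done
None
```

I handed the job in at 26 s: the dial is at its long mark to within about 1°, and the wing knob is home on the D-shaft, still gripped and held at the bottom stop with about 23 N.

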